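# Push the nail-tip case home in its lane

### The arm

A 7-joint arm with a two-finger parallel gripper is mounted at the origin on the work surface. World frame = base frame: x ahead of the robot, y to its left, z up, the work surface at z = 0. Lengths are in m, angles in rad, forces in N, time in s.
With the tool pointing down it reaches from about 0.4 to 0.925 m from the base axis. Payload 5.6 kg.
Tool frame: the origin (TCP) lies at the centre of the arm's flange, where the gripper is bolted on; the fingertips stand 173 mm ahead of it and the grasp point (between the pads) lies 155 mm ahead of it; z points along the fingers, y is the line along which they close (so a half turn about z gives the same grasp; the last joint's range is limited). The gripper opens to 85 mm and grips with 20 to 120 N. Pads are 22 mm wide; open, the fingers measure 114 mm over their backs; the gripper's body (76 mm by 85 mm) begins 54 mm behind the grasp point. The pads swing forward as they close: fully open they stand 13 mm farther back than shut.
Start: joints at [1.184, 0.468, -0.012, 1.603, 0.006, 1.071, -0.056], TCP at [0.219, -0.612, 0.405] pointing down, gripper open.
Joint ranges: [-2.53, 2.53], [-0.31, 2.02], [-1.57, 1.55], [0.28, 2.44], [-1.29, 4.43], [0.15, 1.84], [-2.92, 2.92]. Speed limits (rad/s): [2.57, 2.57, 3.14, 3.14, 3.14, 3.14, 3.14].

### API

Orientations are given as a rotation vector (axis times angle).
In Python, from station import env, viewer, job, nets gives the robot as it stands. The module is installed in compiled form; this text tells all that it offers.
- The arm moves only by the shell command python3 -m crank 'ROWS'. ROWS is text: rows parted by semicolons, each of 5 numbers parted by spaces: the closure, from 0 (fully open) to 1 (shut), then the shift along the tool's x, y, z in m, then the turn about the tool's z in degrees. In form: jaw x y z yaw; .... A call has 1 to 8 rows; each row is the pose to reach, as a shift and turn from the pose commanded when the call began, along the tool's axes at that moment; what a row does not reach only later rows make up. A row lasts 1/10 s, in which the tool goes at most 50 mm and 8.59 degrees, less where a joint would pass 70% of its speed; a pose out of reach is approached as far as the arm can. A call with a gripper value outside its range is refused whole. The fingers move at their own pace and stop on an object; the grip force is fixed at half the most. Time passes only in rows, so rows that repeat a pose let the fingers close. It gives the time, the measured TCP pose, the force, the opening and the grip force at its end, in the units of the state.
- env.get_obs(): the state, without advancing time (a new reading comes with each control period).
- viewer.capture(name): name is "side" or "top"; returns the picture (420x560x3 uint8, blue, green, red); there is no depth.
- viewer.camera_info(name): a dict with "fx", "fy", "cx", "cy" (pixels), "world_from_camera" (4x4, takes a point from camera to world coordinates). Camera axes: x right, y up, looking along -z (the intrinsics and any distortion apply to the point x, -y, -z); pixel columns grow to the right and rows downward; lengths in m; the calibration is good to about 2 mm. A picture is of the moment at which its call begins. camera_info takes no time and is no camera call.
- job.sign_off(): hands the job in; it is judged then, once.
Trained networks look in the newest picture that a camera, given by its name, has taken for a name from the list of things; names that differ only in an ending like _2 or _b are one class to them, and where a whole thing is asked for, a point or a joint stands for the part that bears it (a point fixed in the world has none). Each returns a list of dicts, best first, with "p" (0 to 1); they miss things now and then, are a little off and sometimes report something else, mostly with a low value. They report only what shows in the picture. A call takes as long as a camera call. They do not tell look-alikes from the thing itself.
- nets.silhouettes(query, camera): "pixels" (420x560 bool, what is visible of it) and "location" ([column, row] in pixels, amid what is visible of it).
The state is a dict: "clock": time; "q": joint angles; "qvel": joint speeds; "joint_efforts": joint torques, N m; "tcp_pos": TCP position; "tcp_rot": TCP orientation; "force": force on the tool from outside, world axes, zero at the start; "wrist_torque": the same for the moment, N m; "grip_width": finger opening in m; "finger_force": force on a finger pad.
Only numpy, scipy, OpenCV 4.12 (cv2) and the standard library are available. Lean on these libraries where they do the work, as an engineer would, in place of code of your own. Each camera call takes 0.05 s, during which the arm holds its last target. There are 200 camera calls.

### The job

On the nail desk, push the lilac nail-tip case along its pale pink tray, in between the two gold rails and on until it is fully home against the black end stop. Only push it with the fingers, never lift or tip it, keep it on the tray, and let neither the case nor the robot touch either rail at any time. Leave the polish bottle, the jar and the dish where they stand.

Things in the scene. Friction and masses are not known exactly. Their poses are not given: they have to be found in the camera images.
- lane: Fixed pale pink tray on the desk, 420 long (its x) x 150 wide (its y) x 6 mm high; place and yaw vary. Origin: centre of its underside, on the desk. Its +x is the direction in which the case is to be pushed: first an open apron (x -210 to -10 mm) where the case starts, wholly before the rails; then the two rails and the end stop.
- rail_left: Fixed gold guide rail on the tray's +y side, 205 long x 8 wide x 16 mm high, parallel to the tray's x, from x -10 to 195 mm in the tray's frame; its top is 22 mm above the desk. Origin: centre of its underside, at y +64 mm in the tray's frame. The clear gap between the rails is 120 mm. Must not be touched.
- rail_right: The same rail on the tray's -y side (y -64 mm in the tray's frame). Must not be touched.
- stop: Fixed black end stop across the far end of the lane, 10 (x) x 136 (y) x 24 mm high on the tray, its top 30 mm above the desk. Origin: centre of its underside; its near face is at x +195 mm in the tray's frame. The case may touch it.
- mouth (a point): Point on the tray's upper face, midway between the near ends of the rails (x -10, y 0 mm in the tray's frame). Axes as the tray's.
- home (a point): Point on the tray's upper face on the lane's centre line, 45 mm before the stop's near face: where the origin of the case lies when it is fully home (middle of a grey-blue patch). Axes as the tray's.
- case: Loose lilac nail-tip case, paler lid, coloured tips shown on top: 90 long (its x) x 104 wide (its y) x 60 mm high, flat upright sides, edges rounded 3 mm, 0.25 to 0.5 kg; slides with ordinary friction, stops when not pushed. Origin: centre of its underside. Starts on the apron up to 20 mm off the lane's centre line and turned up to 0.25 rad. Squared and centred it has 8 mm of room to each rail.
- polish: Bystander: rose nail-polish bottle with black cap, 30 mm across, 72 mm high, standing upright on the desk. Origin: centre of its underside.
- gel_jar: Bystander: white jar with gold cap, 44 mm across, 42 mm high. Origin: centre of its underside.
- dish: Bystander: small round blue ceramic dish, open on top, 70 mm across, 30 mm high. Origin: centre of its underside.
Mind the look-alikes: they are no part of the job. There is more than one size of the case; the one meant has the size given above.

How it is judged:
By the outcome, as a careful person would: the job done as asked, in the order asked, and still so for the second after the job is handed in, with the robot touching nothing.
It also fails if it takes over 72 s, if anything falls off the work surface, if the arm or the gripper's body presses on something with over 40 N, if the wrist force passes 120 N, or if a joint passes its speed limit or range.

## Working session

There is one attempt and no reset: what is moved stays moved. The work goes in short steps, Python scripts to look and compute and a shell command to move; the robot and the scene stay as the last step left them, time stands still between calls to the robot, and variables do not carry over. Pictures are saved under pics/ and viewed, at most 12 in all, crops included, and the job is handed in when it is done.

```bash
mkdir -p pics; python3 - <<'E'
from station import env, viewer, job, nets
import cv2, numpy as np
np.set_printoptions(precision=4,suppress=True)
o=env.get_obs();print(o['clock'],o['tcp_pos'],o['tcp_rot'])
for c in ("top","side"):
    im=viewer.capture(c);cv2.imwrite(f'pics/{c}0.png',im);i=viewer.camera_info(c);print(c,i)
    for n in ("case","lane","rail_left","stop","polish","gel_jar","dish"):
        for d in nets.silhouettes(n,c): print(n,round(d['p'],2),d['location'],int(d['pixels'].sum()))
E
```

```text
0.0 [ 0.2189 -0.6117  0.4037] [-3.0936 -0.5369  0.0007]
top {'fx': 496.5253568793819, 'fy': 496.5253568793819, 'cx': 285.4396002745276, 'cy': 208.73092448288554, 'world_from_camera': array([[-0.0101,  0.9983, -0.0568,  0.5495],
       [-0.9998, -0.0092,  0.0157,  0.1266],
       [ 0.0152,  0.057 ,  0.9983,  0.9609],
       [ 0.    ,  0.    ,  0.    ,  1.    ]])}
case 0.83 [367.3, 160.0] 1403
case 0.78 [385.0, 251.7] 3183
lane 0.96 [301.8, 247.6] 14040
lane 0.16 [295.7, 153.2] 451
rail_left 0.6 [265.4, 287.6] 487
stop 0.93 [213.2, 253.9] 490
stop 0.51 [298.5, 249.4] 14321
polish 0.8 [157.6, 267.9] 268
gel_jar 0.82 [296.2, 151.6] 419
dish 0.8 [229.2, 160.3] 1015
side {'fx': 379.564995425808, 'fy': 379.564995425808, 'cx': 278.9871658830781, 'cy': 206.98636251137074, 'world_from_camera': array([[-0.8899,  0.2572, -0.3767,  0.3116],
       [-0.4557, -0.5408,  0.7071,  0.6175],
       [-0.0218,  0.8009,  0.5984,  0.4772],
       [ 0.    ,  0.    ,  0.    ,  1.    ]])}
case 0.79 [266.6, 167.5] 994
case 0.64 [340.6, 174.6] 2379
rail_left 0.85 [333.7, 249.2] 560
stop 0.7 [231.7, 197.2] 442
stop 0.56 [269.9, 229.5] 597
polish 0.79 [257.9, 327.9] 762
gel_jar 0.55 [278.9, 279.6] 1198
dish 0.64 [200.2, 230.7] 775
```

View pics/top0.png

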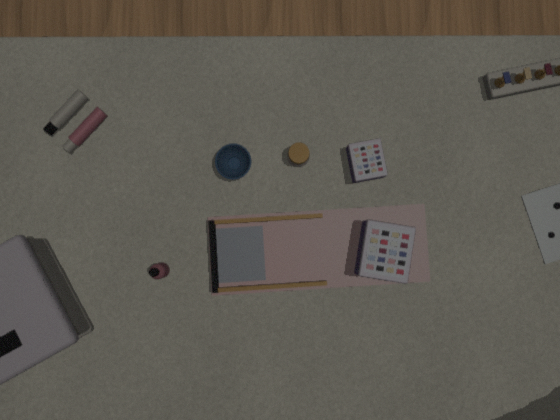

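View pics/side0.png

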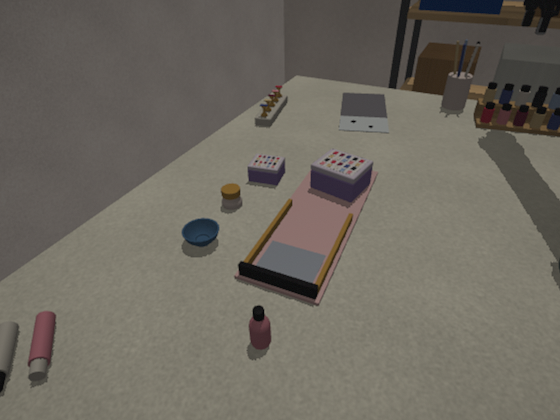

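```bash
cat > h.py <<'E'
from station import env, viewer, job, nets
import cv2, numpy as np
from scipy.optimize import least_squares
np.set_printoptions(precision=4,suppress=True)
def ray(c,px,z):
    i=viewer.camera_info(c);T=i['world_from_camera'];px=np.atleast_2d(px).astype(float)
    d=np.c_[(px[:,0]-i['cx'])/i['fx'],-(px[:,1]-i['cy'])/i['fy'],-np.ones(len(px))]@T[:3,:3].T
    return T[:3,3]+d*((z-T[2,3])/d[:,2])[:,None]
def rect(pts):
    (c,(w,h),a)=cv2.minAreaRect((pts[:,:2]*1000).astype(np.float32));return np.array(c)/1000,w,h,a
def big(m,near=None):
    n,l,s,ce=cv2.connectedComponentsWithStats(m.astype(np.uint8))
    k=1+np.argmax(s[1:,4]);return l==k
def maskpts(m):
    r,c=np.nonzero(m);return np.c_[c,r]
E
python3 - <<'E'
from h import *
im=viewer.capture('top')
hsv=cv2.cvtColor(im,cv2.COLOR_BGR2HSV)
for p in [(300,250),(240,250),(290,287),(270,218),(213,250),(392,226),(360,250),(300,320),(410,250)]: print(p,hsv[p[1],p[0]])
for n in ('case','rail_left','stop','lane'):
    for d in nets.silhouettes(n,'top')[:2]:
        z={'case':.066,'rail_left':.022,'stop':.03,'lane':.006}[n]
        print(n,d['location'],rect(ray('top',maskpts(d['pixels']),z)))
gold=(hsv[...,0]>10)&(hsv[...,0]<24)&(hsv[...,1]>110)
for lo,hi in((205,230),(275,300)):
    m=np.zeros_like(gold);m[lo:hi,205:335]=gold[lo:hi,205:335]
    print('rail',m.sum(),rect(ray('top',maskpts(big(m)),.022)))
top=np.zeros_like(gold);top[210:295,340:430]=((hsv[...,2]>130)|(hsv[...,1]<40))[210:295,340:430]
cv2.imwrite('pics/crop.png',cv2.resize(im[130:310,190:450],None,fx=3,fy=3,interpolation=cv2.INTER_CUBIC))
E
```

```text
(300, 250) [  2  37 111]
(240, 250) [110   9  89]
(290, 287) [ 15  80 102]
(270, 218) [ 17 113  99]
(213, 250) [13 85 27]
(392, 226) [110   7 113]
(360, 250) [133  60  38]
(300, 320) [23 24 97]
(410, 250) [130   7 111]
case [364.8, 160.9] (array([ 0.6874, -0.0351]), 73.59465789794922, 66.80038452148438, 10.058561325073242)
case [384.7, 250.6] (array([ 0.5234, -0.0647]), 100.18582916259766, 105.64742279052734, 79.99427032470703)
rail_left [270.7, 286.9] (array([0.4585, 0.1383]), 9.431385040283203, 203.25270080566406, 2.973057985305786)
stop [213.1, 255.1] (array([0.5158, 0.2477]), 134.359375, 14.52538013458252, 3.449557304382324)
lane [302.4, 247.1] (array([0.5264, 0.0498]), 153.35797119140625, 421.91259765625, 2.973536729812622)
rail 265 (array([0.5845, 0.1458]), 5.5409393310546875, 202.7750701904297, 3.0350162982940674)
rail 341 (array([0.458 , 0.1401]), 6.934983253479004, 202.9079132080078, 3.119302272796631)
```

View pics/crop.png

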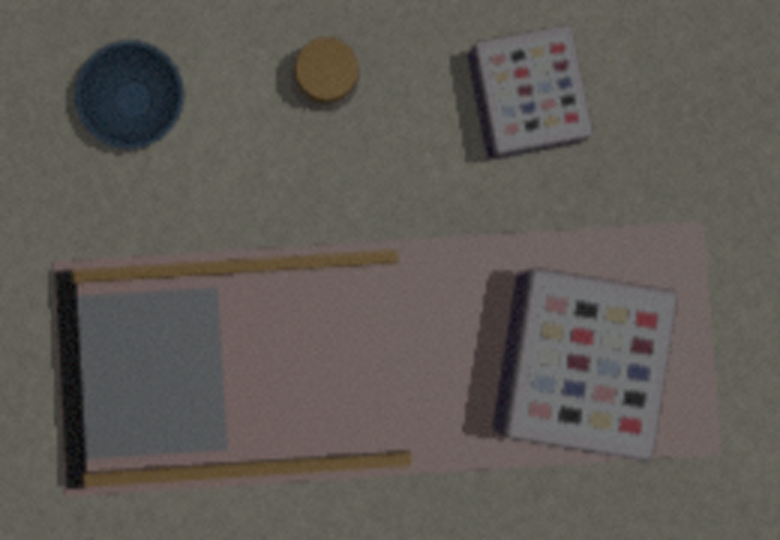

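```bash
cat >> h.py <<'E'
from scipy.spatial.transform import Rotation as R
A=np.deg2rad(3.05);u=np.array([-np.sin(A),np.cos(A)]);v=np.array([-u[1],u[0]])
O=np.array([.5213,.143])-.0925*u
def tray(p): d=np.atleast_2d(p)[:,:2]-O;return np.c_[d@u,d@v]*1000
def totool(tx,ty,z,yawdeg):  # target in tray mm; yawdeg = direction of tool x relative to u
    o=env.get_obs();M=R.from_rotvec(o['tcp_rot']).as_matrix()
    t=np.r_[O+(tx*u+ty*v)/1000,z]
    w=np.arctan2(u[1],u[0])+np.deg2rad(yawdeg)-np.arctan2(M[1,0],M[0,0])
    w=-(np.degrees(w)+180)%360-180 if False else -((np.degrees(w)+180)%360-180)
    print('now tray',tray(o['tcp_pos']),o['tcp_pos'],'toolz',M[:,2],'shift',M.T@(t-o['tcp_pos']),'yaw',w,'t',o['clock'],'F',o['force'],o['grip_width'])
E
python3 - <<'E'
from h import *
c=np.array([(533,270),(676,292),(650,458),(507,436)])/3+[190,130]
w=ray('top',c,.066);t=tray(w);print(t,t.mean(0),[np.linalg.norm(t[i]-t[i-1]) for i in range(4)])
e=t[0]-t[1];print('yaw',np.degrees(np.arctan2(e[1],e[0])), np.degrees(np.arctan2(*(t[3]-t[0])[::-1]))-90)
st=ray('top',np.array([(75,278),(86,478)])/3+[190,130],.022);print('stop face approx',tray(st))
tr=ray('top',np.array([(705,224),(720,457)])/3+[190,130],.006);print('tray near corners',tray(tr))
s=nets.silhouettes('case','side')
totool(-215,0,.30,0)
E
```

```text
[[ -89.2437  -47.749 ]
 [-174.5543  -29.0856]
 [-151.171    69.0117]
 [ -66.4371   50.4112]] [-120.3515   10.6471] [np.float64(100.77481819384222), np.float64(87.32824268160545), np.float64(100.84573411497223), np.float64(86.75137633123886)]
yaw -12.340136693695726 -13.08003466366904
stop face approx [[191.3598 -61.8764]
 [191.4208  63.2408]]
tray near corners [[-213.4443  -71.7483]
 [-211.2069   77.7405]]
now tray [[-645.3217  341.9691]] [ 0.2191 -0.612   0.4047] toolz [-0.  0. -1.] shift [ 0.4509 -0.3143  0.1047] yaw -73.35581351060262 t 1.1 F [-0.2551  0.8284 -0.5232] 0.0852271413169231
```

```bash
python3 - <<'E'
from h import *
totool(-195,27,.30,-12.7)
E
```

```text
now tray [[-645.3217  341.9691]] [ 0.2191 -0.612   0.4047] toolz [-0.  0. -1.] shift [ 0.4308 -0.3412  0.1047] yaw -60.65581351060263 t 1.1 F [-0.2551  0.8284 -0.5232] 0.0852271413169231
```

```bash
python3 -m crank '0.4 0.04 -0.03 0.01 -7; 0.4 0.08 -0.06 0.02 -14; 0.4 0.12 -0.09 0.03 -21; 0.4 0.15 -0.12 0.04 -28; 0.4 0.19 -0.15 0.05 -35; 0.4 0.22 -0.18 0.06 -42; 0.4 0.26 -0.20 0.07 -48; 0.4 0.29 -0.23 0.08 -54'
python3 -m crank '0.4 0 0 0 0;0.4 0 0 0 0'
python3 - <<'E'
from h import *
totool(-195,27,.30,-12.7)
E
```

```text
clock: 1.9
tcp_pos: [0.4163, -0.2965, 0.3249]
tcp_rot: [2.508, 1.888, 0.002]
force: [0.5, -0.3, 0.7]
grip_width: 0.0513
finger_force: 0.0
clock: 2.1
tcp_pos: [0.415, -0.2971, 0.3246]
tcp_rot: [-2.512, -1.886, 0.0]
force: [-0.5, 0.1, 0.7]
grip_width: 0.0514
finger_force: 0.0
now tray [[-341.2744  129.6089]] [ 0.415  -0.2971  0.3246] toolz [-0.0003  0.     -1.    ] shift [0.1719 0.0486 0.0246] yaw -6.561851438622369 t 2.1 F [-0.5174  0.1143  0.7408] 0.051444180469542876
```

```bash
python3 -m crank '0.4 0.04 0.012 0.006 -2; 0.4 0.08 0.024 0.012 -4; 0.4 0.12 0.036 0.018 -6; 0.4 0.15 0.044 0.022 -6.6; 0.4 0.172 0.0486 0.0246 -6.6; 0.4 0.172 0.0486 0.06 -6.6; 0.4 0.172 0.0486 0.09 -6.6; 0.4 0.172 0.0486 0.115 -6.6'
python3 -m crank '0.4 0 0 0 0;0.4 0 0 0 0'
python3 - <<'E'
from h import *
totool(-195,27,.208,-12.7)
ims=[viewer.capture(c) for c in('top','side')]
a=cv2.resize(ims[0][190:320,190:450],(800,400));b=cv2.resize(ims[1][110:310,200:400],(600,600))
cv2.imwrite('pics/t2.png',a);cv2.imwrite('pics/s2.png',b)
E
```

```text
clock: 2.9
tcp_pos: [0.5092, -0.1482, 0.2085]
tcp_rot: [2.404, 2.021, -0.002]
force: [-1.3, -1.2, 0.4]
grip_width: 0.0512
finger_force: 0.0
clock: 3.1
tcp_pos: [0.5096, -0.1475, 0.21]
tcp_rot: [2.403, 2.023, -0.001]
force: [-0.3, 0.1, 0.0]
grip_width: 0.051
finger_force: 0.0
now tray [[-197.0104   27.1281]] [ 0.5096 -0.1475  0.21  ] toolz [-0.0002 -0.0006 -1.    ] shift [ 0.002  -0.0003  0.002 ] yaw -0.18643115938391475 t 3.1 F [-0.2581  0.0878  0.0403] 0.05102497478456675
```

View pics/s2.png

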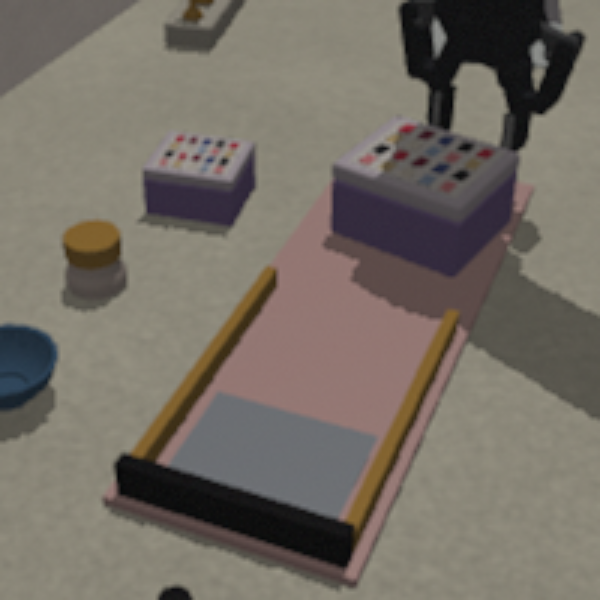

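View pics/t2.png

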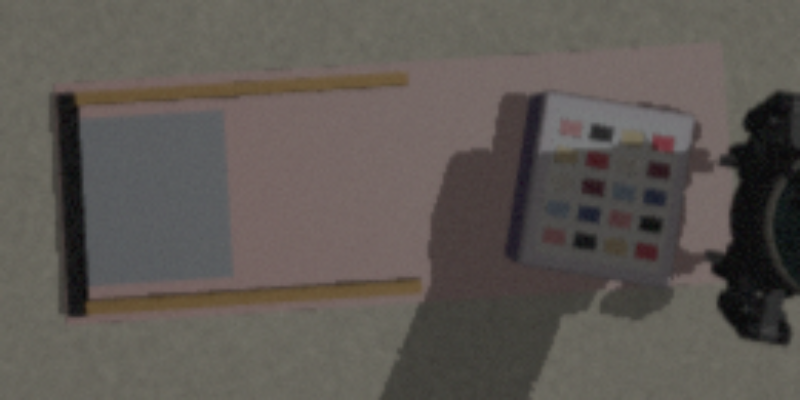

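```bash
python3 -m crank '0.4 0.004 0 0.012 0; 0.4 0.010 0 0.012 0; 0.4 0.014 0 0.012 0; 0.4 0.018 0 0.012 0; 0.4 0.021 0 0.012 0; 0.4 0.024 0 0.012 0; 0.4 0.027 0 0.012 0; 0.4 0.030 0 0.012 0'
python3 -m crank '0.4 0.003 0 0 0; 0.4 0.006 0 0 0; 0.4 0.009 0 0 0; 0.4 0.012 0 0 0; 0.4 0.015 0 0 0; 0.4 0.018 0 0 0; 0.4 0.02 0 0 0; 0.4 0.02 0 0 0'
cat >> h.py <<'E'
def look(name=None):
    im=viewer.capture('top');i=viewer.camera_info('top');T=np.linalg.inv(i['world_from_camera'])
    def proj(P):
        c=np.c_[P,np.ones(len(P))]@T.T;return np.c_[i['cx']+i['fx']*c[:,0]/-c[:,2],i['cy']-i['fy']*c[:,1]/-c[:,2]]
    ds=[d for d in nets.silhouettes('case','top') if d['location'][1]>205]
    m=ds[0]['pixels'].astype(np.uint8);cs=max(cv2.findContours(m,cv2.RETR_EXTERNAL,cv2.CHAIN_APPROX_NONE)[0],key=cv2.contourArea)
    C=cs[:,0].astype(float)
    def hull(p):
        co=np.array([(a,b) for a in(-45,45) for b in(-52,52)])
        c,s=np.cos(p[2]),np.sin(p[2]);t=np.c_[c*co[:,0]-s*co[:,1]+p[0],s*co[:,0]+c*co[:,1]+p[1]]/1000
        w=O+t[:,:1]*u+t[:,1:]*v
        P=np.r_[np.c_[w,np.full(4,.066)],np.c_[w,np.full(4,.006)]]
        return cv2.convexHull(proj(P).astype(np.float32))
    f=lambda p:[cv2.pointPolygonTest(hull(p),(float(a),float(b)),True) for a,b in C]
    t0=tray(ray('top',C.mean(0)[None],.05))[0]
    r=least_squares(f,[t0[0],t0[1],0],loss='soft_l1',x_scale=[10,10,.1],diff_step=1e-3)
    print('case tray',r.x[:2],'yaw',np.degrees(r.x[2]),'p',ds[0]['p'],'rms px',np.sqrt(np.mean(np.square(f(r.x)))))
    if name:
        big=cv2.resize(im[190:310,190:450],None,fx=3,fy=3)
        h=((hull(r.x).reshape(-1,2)-[190,190]+.5)*3).astype(int);cv2.polylines(big,[h],True,(0,255,0),1)
        for y in(-60,60):
            L=[np.r_[O+(x*u+y*v)/1000,.022] for x in(-10,195)];q=((proj(np.array(L))-[190,190]+.5)*3).astype(int);cv2.line(big,tuple(map(int,q[0])),tuple(map(int,q[1])),(255,255,0),1)
        cv2.imwrite(f'pics/{name}.png',big)
E
python3 - <<'E'
from h import *
totool(-150,0,.198,0);look('t3')
E
```

```text
clock: 4.0
tcp_pos: [0.5146, -0.1173, 0.1979]
tcp_rot: [2.402, 2.024, -0.001]
force: [-0.8, -3.2, 2.6]
grip_width: 0.051
finger_force: 1.9
clock: 4.8
tcp_pos: [0.518, -0.0964, 0.1976]
tcp_rot: [-2.401, -2.026, -0.001]
force: [0.2, -2.3, 1.1]
grip_width: 0.051
finger_force: 1.1
now tray [[-146.3627   16.0164]] [ 0.518  -0.0964  0.1976] toolz [ 0.0001  0.0005 -1.    ] shift [-0.      0.0164 -0.0004] yaw -12.725875820988279 t 4.8 F [ 0.1903 -2.3326  1.1303] 0.05100588340512032
case tray [-91.4578   3.5995] yaw -12.690273864613905 p 0.59 rms px 1.0749693330516805
```

View pics/t3.png

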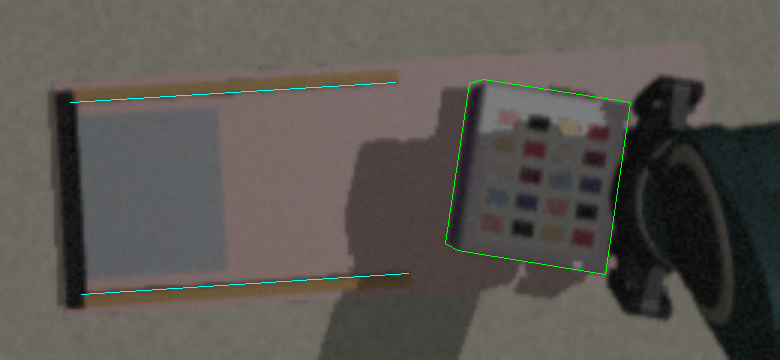

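```bash
python3 -m crank '0.4 0.0036 0.0015 0 -1.6; 0.4 0.0072 0.0029 0 -3.2; 0.4 0.0108 0.0042 0 -4.8; 0.4 0.0145 0.0054 0 -6.4; 0.4 0.0182 0.0065 0 -8; 0.4 0.022 0.0076 0 -9.6; 0.4 0.0257 0.0085 0 -11.2; 0.4 0.0293 0.0092 0 -12.7'
python3 -m crank '0.4 0 0 0 0'
python3 - <<'E'
from h import *
totool(-100,0,.198,0);look('t4')
E
```

```text
clock: 5.7
tcp_pos: [0.532, -0.0691, 0.1976]
tcp_rot: [-2.16, -2.281, -0.0]
force: [0.7, -2.2, -0.8]
grip_width: 0.0516
finger_force: 1.0
clock: 5.8
tcp_pos: [0.5321, -0.0686, 0.1976]
tcp_rot: [-2.16, -2.281, -0.001]
force: [-0.2, -0.2, 0.3]
grip_width: 0.0512
finger_force: 0.0
now tray [[-119.3801    0.4715]] [ 0.5321 -0.0686  0.1976] toolz [ 0.0002  0.001  -1.    ] shift [ 0.0194  0.0005 -0.0004] yaw 0.06764611522984865 t 5.8 F [-0.238  -0.2226  0.3392] 0.05121299924633461
case tray [-62.709   0.905] yaw 0.0 p 0.61 rms px 1.602423954753999
```

View pics/t4.png

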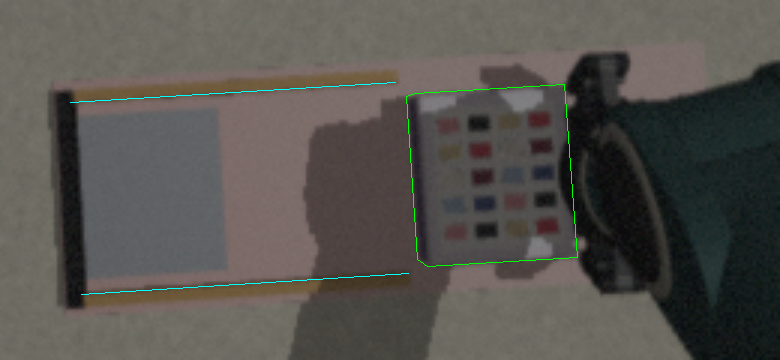

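```bash
python3 -m crank '0.4 0.005 0 0 0; 0.4 0.012 0 0 0; 0.4 0.019 0 0 0; 0.4 0.026 0 0 0; 0.4 0.033 0 0 0; 0.4 0.040 0 0 0; 0.4 0.046 0 0 0; 0.4 0.05 0 0 0'
python3 - <<'E'
from h import *
totool(94,0,.198,0);look('t5')
E
```

```text
clock: 6.7
tcp_pos: [0.5293, -0.0189, 0.1976]
tcp_rot: [-2.162, -2.279, -0.0]
force: [0.9, -1.2, 0.1]
grip_width: 0.0509
finger_force: 0.9
now tray [[-69.5699   0.6684]] [ 0.5293 -0.0189  0.1976] toolz [-0.0001  0.0001 -1.    ] shift [ 0.1636  0.0006 -0.0003] yaw -0.010429352084457832 t 6.7 F [ 0.862  -1.232   0.1096] 0.05091739260276999
case tray [-12.1765   0.5347] yaw -0.35612546690286195 p 0.66 rms px 2.781552708782954
```

View pics/t5.png

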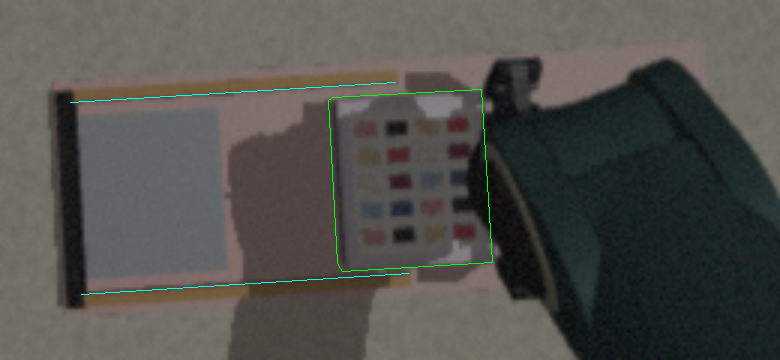

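The case is squared and centred and has entered between the rails (front edge near col 333, ends at rows 97 and 270 of the crop, clear of both cyan rail lines). I'll push on.

```bash
python3 -m crank '0.4 0.006 0 0 0; 0.4 0.014 0 0 0; 0.4 0.023 0 0 0; 0.4 0.032 0 0 0; 0.4 0.041 0.0003 0 0; 0.4 0.050 0.0004 0 0; 0.4 0.058 0.0005 0 0; 0.4 0.065 0.0006 0 0'
python3 -m crank '0.4 0.008 0 0 0; 0.4 0.017 0 0 0; 0.4 0.026 0 0 0; 0.4 0.035 0 0 0; 0.4 0.044 0 0 0; 0.4 0.053 0 0 0; 0.4 0.060 0 0 0; 0.4 0.064 0 0 0'
python3 - <<'E'
from h import *
totool(94,0,.198,0);look()
im=viewer.capture('side');cv2.imwrite('pics/s6.png',cv2.resize(im[110:310,200:400],(600,600)))
E
```

```text
clock: 7.6
tcp_pos: [0.5265, 0.046, 0.1977]
tcp_rot: [2.162, 2.279, -0.0]
force: [0.8, -3.3, 0.3]
grip_width: 0.0514
finger_force: 1.6
clock: 8.4
tcp_pos: [0.5231, 0.11, 0.1977]
tcp_rot: [-2.162, -2.28, 0.0]
force: [-0.1, -4.7, 3.1]
grip_width: 0.0511
finger_force: 2.2
now tray [[59.4793 -0.024 ]] [0.5231 0.11   0.1977] toolz [-0.0001  0.     -1.    ] shift [ 0.0345 -0.     -0.0003] yaw -0.0053512472306920245 t 8.4 F [-0.1098 -4.7004  3.1404] 0.05114037383981231
case tray [113.9625   1.1821] yaw 0.0 p 0.78 rms px 7.825126810569161
```

View pics/s6.png

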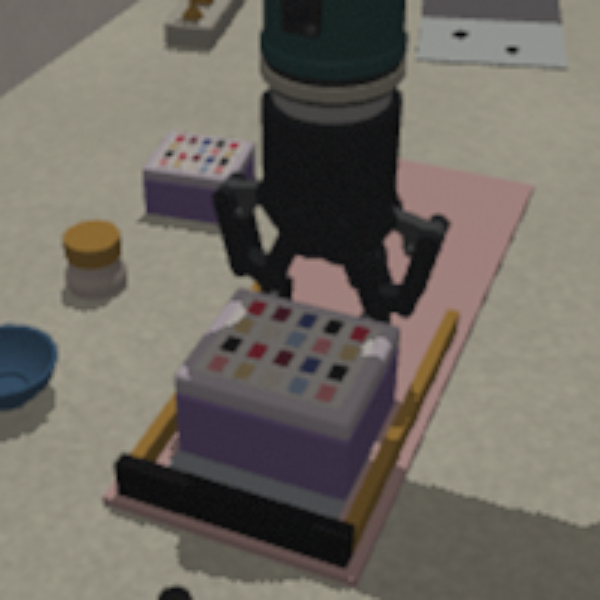

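The case is centred, with about 35 mm left to the stop. I'll finish slowly and watch the force.

```bash
python3 -m crank '0.4 0.004 0 0 0; 0.4 0.009 0 0 0; 0.4 0.014 0 0 0; 0.4 0.018 0 0 0; 0.4 0.022 0 0 0; 0.4 0.025 0 0 0; 0.4 0.027 0 0 0; 0.4 0.028 0 0 0'
python3 -m crank '0.4 0.001 0 0 0; 0.4 0.002 0 0 0; 0.4 0.003 0 0 0; 0.4 0.004 0 0 0'
python3 - <<'E'
from h import *
totool(94,0,.198,0)
E
```

```text
clock: 9.35
tcp_pos: [0.5216, 0.1373, 0.1976]
tcp_rot: [-2.162, -2.279, 0.0]
force: [0.5, -1.3, -0.6]
grip_width: 0.0508
finger_force: 1.0
clock: 9.75
tcp_pos: [0.5215, 0.1411, 0.1977]
tcp_rot: [2.163, 2.279, -0.0]
force: [-0.5, -1.6, -1.9]
grip_width: 0.0511
finger_force: 0.9
now tray [[90.5805 -0.1477]] [0.5215 0.1411 0.1977] toolz [-0. -0. -1.] shift [ 0.0034 -0.0002 -0.0003] yaw -0.06593661332752276 t 9.75 F [-0.5499 -1.5599 -1.9257] 0.051093045186389754
```

```bash
python3 -m crank '0.4 0.001 0 0 0; 0.4 0.002 0 0 0; 0.4 0.002 0 0 0'
python3 -m crank '0.4 0.001 0 0 0; 0.4 0.0015 0 0 0; 0.4 0.0015 0 0 0'
python3 -m crank '0.4 0.001 0 0 0; 0.4 0.0015 0 0 0;0.4 0.0015 0 0 0'
```

```text
clock: 10.05
tcp_pos: [0.5214, 0.1433, 0.1977]
tcp_rot: [-2.162, -2.279, -0.0]
force: [-0.1, -0.8, -2.1]
grip_width: 0.0513
finger_force: 0.6
clock: 10.35
tcp_pos: [0.5215, 0.1436, 0.1977]
tcp_rot: [2.163, 2.277, -0.002]
force: [0.2, -5.9, 0.9]
grip_width: 0.0517
finger_force: 2.6
clock: 10.65
tcp_pos: [0.5216, 0.1439, 0.1977]
tcp_rot: [2.163, 2.276, -0.005]
force: [-0.4, -8.1, 2.6]
grip_width: 0.0513
finger_force: 4.2
```

```bash
python3 -m crank '0.4 0.001 0 0 0; 0.4 0.002 0 0 0;0.4 0.002 0 0 0'
python3 -m crank '0.4 -0.005 0 0 0; 0.4 -0.015 0 0 0; 0.4 -0.03 0 0 0; 0.4 -0.045 0 0 0; 0.4 -0.05 0 -0.03 0; 0.4 -0.05 0 -0.07 0; 0.4 -0.06 0 -0.11 0; 0.4 -0.08 0 -0.14 0'
python3 -m crank '0.4 -0.04 0 -0.02 0; 0.4 -0.08 0 -0.04 0; 0.4 -0.12 0 -0.04 0;0.4 -0.15 0 -0.04 0;0.4 -0.15 0 -0.04 0;0.4 -0.15 0 -0.04 0'
python3 - <<'E'
from h import *
totool(94,0,.198,0);look('t7')
im=viewer.capture('side');a=cv2.resize(im[170:320,220:370],(600,600));cv2.imwrite('pics/s7.png',a)
E
```

```text
clock: 10.95
tcp_pos: [0.5216, 0.1443, 0.1977]
tcp_rot: [2.163, 2.274, -0.009]
force: [-0.2, -13.6, 4.0]
grip_width: 0.0515
finger_force: 6.4
clock: 11.75
tcp_pos: [0.5254, 0.0684, 0.3401]
tcp_rot: [2.16, 2.28, 0.004]
force: [0.9, 0.1, -0.1]
grip_width: 0.0516
finger_force: 0.0
clock: 12.35
tcp_pos: [0.5328, -0.083, 0.3775]
tcp_rot: [-2.165, -2.276, 0.0]
force: [-0.5, -0.0, -0.4]
grip_width: 0.0511
finger_force: 0.0
now tray [[-133.7905    0.5676]] [ 0.5328 -0.083   0.3775] toolz [-0.0003  0.0002 -1.    ] shift [ 0.2277 -0.0002  0.1796] yaw -0.21012272966675027 t 12.35 F [-0.5031 -0.0256 -0.4144] 0.05109253269118139
case tray [148.0914  -0.1403] yaw 0.49371809427192204 p 0.57 rms px 0.6801930268132107
```

View pics/s7.png

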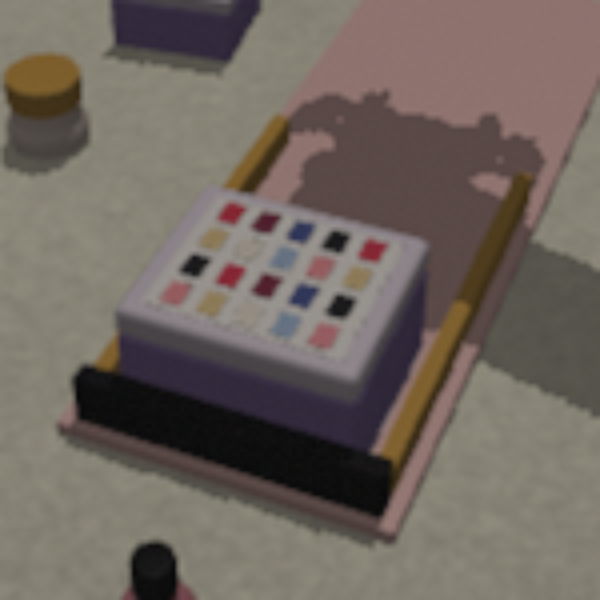

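View pics/t7.png

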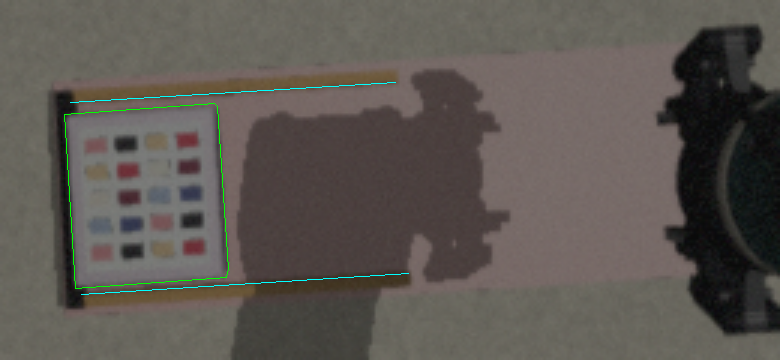

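The case sits against the stop, square and centred (crop cols 65–228, rows 103–288), with the bystanders undisturbed and the arm clear.

```bash
python3 -c "
from station import job
print(job.sign_off())"
```

```text
the job is handed in; nothing more can be done
None
```

I pushed the lilac case between the rails and home against the black stop, with no sign in the pictures or forces of touching either rail, and handed the job in at about 12.5 s with the arm clear.

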